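# Set the brakes of two sample casters and record the pass

### The arm

A 6-joint arm with a two-finger parallel gripper is mounted at the origin on the work surface. World frame = base frame: x ahead of the robot, y to its left, z up, the work surface at z = 0. Lengths are in mm, angles in rad, forces in N, time in s.
With the tool pointing down it reaches from about 275 to 1000 mm from the base axis. Payload 8.4 kg.
Tool frame: the origin (TCP) lies midway between the tips of the shut fingers; the grasp point (between the pads) lies 19 mm behind it; z points along the fingers, y is the line along which they close (so a half turn about z gives the same grasp; the last joint's range is limited). The gripper opens to 85 mm and grips with 20 to 120 N. Pads are 22 mm wide; open, the fingers measure 114 mm over their backs; the gripper's body (76 mm by 85 mm) begins 54 mm behind the grasp point. The pads swing forward as they close: fully open they stand 13 mm farther back than shut.
Start: joints at [-1.112, 0.353, 1.633, -0, 1.155, -0.002], TCP at [277.914, -559.814, 231.281] pointing down, gripper open.
Joint ranges: [-2.63, 2.63], [-0.92, 2.1], [0.06, 2.66], [-1.3, 4.44], [0, 2.69], [-3.02, 3.02]. Speed limits (rad/s): [2.22, 2.22, 2.79, 3.14, 3.14, 3.14].

### API

Orientations are given as [roll, pitch, yaw] about the fixed x, y, z axes, in that order (R = Rz(yaw) Ry(pitch) Rx(roll)).
In Python, from rig import monitor, imaging, r gives the robot as it stands.
- The arm moves only by the tool drive_tool, never from a script. Its argument "plan" is a list of rows, each an object of numbers: "x", "y", "z": the shift along the tool's x, y, z in units of 50 mm (1.0 is 50 mm); "ax", "ay", "az": the turn, a rotation vector about the tool's x, y, z in units of 6 degrees (1.0 is 6 degrees); "hand": the finger opening in mm, from 0 to 85.4. In form: [{"x": .., "y": .., "z": .., "ax": .., "ay": .., "az": .., "hand": ..}, ...]. A call has 1 to 8 rows; each row is the pose to reach, as a shift and turn from the pose commanded when the call began, along the tool's axes at that moment; what a row does not reach only later rows make up. A row lasts 1/10 s, in which the tool goes at most 50 mm and 8.59 degrees, less where a joint would pass 70% of its speed; a pose out of reach is approached as far as the arm can. A call with a gripper value outside its range is refused whole. The fingers move at their own pace and stop on an object; "grip_force" is the grip in N (left out, the last holds). Time passes only in rows, so rows that repeat a pose let the fingers close. It gives the time, the measured TCP pose, the force, the opening and the grip force at its end, in the units of the state.
- monitor.sense(): the state, without advancing time (a new reading comes with each control period).
- imaging.grab_frame(name): name is "side" or "top"; returns the picture (420x560x3 uint8, red, green, blue); there is no depth.
- imaging.camera_info(name): a dict with "mtx" (3x3 intrinsics, pixels), "dist" ([k1, k2, p1, p2, k3] as OpenCV has them; the pictures are not rectified), "R" (3x3) and "t" (3): a world point X has camera coordinates R X + t. Camera axes: x right, y down, z forward; pixel columns grow to the right and rows downward; lengths in mm; the calibration is good to about 2 mm. A picture is of the moment at which its call begins. camera_info takes no time and is no camera call.
- r.sign_off(): hands the job in; it is judged then, once.
The state is a dict: "clock": time; "qpos": joint angles; "qvel": joint speeds; "joint_efforts": joint torques, N m; "eef_pos": TCP position; "tcp_rot": TCP orientation; "contact_force": force on the tool from outside, world axes, zero at the start; "wrist_torque": the same for the moment, N m; "opening": opening from 0.0 (shut) to 1.0 (fully open); "grasp_force": force on a finger pad.
Only numpy, scipy, OpenCV 4.12 (cv2) and the standard library are available. Lean on these libraries where they do the work, as an engineer would, in place of code of your own. Each camera call takes 0.05 s, during which the arm holds its last target. There are 200 camera calls.

### The job

Brake check on the caster bench: of the two casters on wooden stands, press the yellow brake pedal of the green-wheeled one fully down, then the pedal of the white-wheeled one fully down, and then press the green button on the grey box all the way in and let it come back out, to record the pass. Only push: do not lift, shift or tip the two stands, and leave the red button and the loose parts on the bench alone.

Things in the scene. Friction and masses are not known exactly. Their poses are not given: they have to be found in the camera images.
- stand_green: Loose stand of about 2 kg: timber board 200 x 100 x 18 mm with a caster fixed on it: green wheel 100 mm across, 36 mm wide, dark fork, flat top plate 82 x 75 mm centred over the board, its top 146 mm above the bench. Origin: centre of the board's underside. z up, x along the board; the yellow brake pedal sticks out over the -x end (nearer the robot), the wheel bulges out under the plate to +x.
- pad_green (a point): Centre of the top face of the yellow pedal's tread, green-wheeled caster: 34 mm (along the board) x 44 x 6 mm; moves with the pedal. Pedal up: 85 mm from the stand's origin along its -x, 123 mm above the bench; fully down: 88 mm and 101 mm. The top plate's edge is 44 to 47 mm from it towards the wheel and stands 45 mm above the lowered tread. Press straight down.
- pedal_green (a joint): Brake pedal of the green-wheeled caster, rad: 0 = raised (tread rises 15 degrees outwards), 0.38 = fully down on its stop, brake set; starts at 0 to 0.08. Level hinge along the stand's y, 28 mm from its origin along -x, 105 mm above the bench, 60 mm inwards of the tread's centre. Stiff: about 4 N down on the tread moves it; it stays where it is left.
- stand_white: Loose stand of about 2 kg: timber board 200 x 100 x 18 mm with a caster fixed on it: white wheel 100 mm across, 36 mm wide, bright steel fork, flat top plate 82 x 75 mm centred over the board, its top 146 mm above the bench. Origin: centre of the board's underside. z up, x along the board; the yellow brake pedal sticks out over the -x end (nearer the robot), the wheel bulges out under the plate to +x.
- pad_white (a point): Centre of the top face of the yellow pedal's tread, white-wheeled caster: 34 mm (along the board) x 44 x 6 mm; moves with the pedal. Pedal up: 85 mm from the stand's origin along its -x, 123 mm above the bench; fully down: 88 mm and 101 mm. The top plate's edge is 44 to 47 mm from it towards the wheel and stands 45 mm above the lowered tread. Press straight down.
- pedal_white (a joint): Brake pedal of the white-wheeled caster, rad: 0 = raised (tread rises 15 degrees outwards), 0.38 = fully down on its stop, brake set; starts at 0 to 0.08. Level hinge along the stand's y, 28 mm from its origin along -x, 105 mm above the bench, 60 mm inwards of the tread's centre. Stiff: about 4 N down on the tread moves it; it stays where it is left.
- box: Grey control box, 130 (x) x 160 (y) x 55 mm high, screwed to the bench, with a green and a red push button on top and a small dark display behind them. Origin: centre of its underside; z up, x away from its front, which faces the robot (apart from its yaw).
- button_green_top (a point): Centre of the top of the green push button, 30 mm across, on the grey box, at 15 mm from the box's centre along its -x and 42 mm along its +y; 73 mm above the bench when out (18 mm above the box's top, 6 mm above its black collar, which is 46 mm across).
- button_green (a joint): Travel of the green button, m: 0 = out, 0.006 = all the way in. A spring pushes it back out; it starts to move at 1.5 N and all the way in takes 5 N.
- button_red_top (a point): Centre of the top of the red push button, 30 mm across, on the grey box, at 15 mm from the box's centre along its -x and 42 mm along its -y; 73 mm above the bench when out (18 mm above the box's top, 6 mm above its black collar, which is 46 mm across).
- button_red (a joint): Travel of the red button, m: 0 = out, 0.006 = all the way in; same spring. Leave it alone.
- label_roll: Loose roll of white labels standing on end, 54 mm across, 40 mm high, 80 g; origin: centre of its underside. Leave it alone.
- spare_wheel: Loose orange wheel lying flat, 54 mm across, 24 mm thick with a steel hub to 29 mm, 90 g; origin: centre of its underside. Leave it alone.
- foot: Loose steel levelling foot standing on its 48 mm disc, threaded stem up, 60 mm high, 120 g; origin: centre of its underside. Leave it alone.
Things that resemble listed ones, but are neither listed nor needed, are in the scene too. Leave any pink, purple or turquoise look-alike of the box alone.

How it is judged (in metres and radians):
On the way, in this order (a step that is already met when the one before it is completed fails the run):
1. the green-wheeled caster's pedal is fully down (value of joint pedal_green above 0.32 rad), for 0.1 s.
2. then the white-wheeled caster's pedal is fully down (value of joint pedal_white above 0.32 rad), for 0.1 s.
3. then the green button is pressed in (value of joint button_green above 0.0045 m), for 0.05 s.
At the end, for the whole second after the job is handed in: Both pedals are down (above 0.31 rad of 0.38), both buttons are out (under 2 mm of travel), both stands and the loose parts are upright and within 20 mm of where they started, the stands at rest (value of joint each of pedal_green, pedal_white above 0.31 rad and value of joint each of button_green, button_red below 0.002 m and distance of each of stand_green, stand_white, label_roll, spare_wheel, foot from where it was at the start of the episode below 0.02 m and angle between each of stand_green, stand_white's own z axis and vertical below 0.05 rad and linear speed of each of stand_green, stand_white below 0.01 m/s and angle between each of label_roll, spare_wheel, foot's own z axis and vertical below 0.1 rad); the robot touches nothing.
It fails at once if the green button is pressed before both brakes are set (value of joint button_green above 0.003 m and value of joint any of pedal_green, pedal_white below 0.3 rad).
It fails at once if the white-wheeled caster's brake is set before the green-wheeled one's (value of joint pedal_white above 0.2 rad and value of joint pedal_green below 0.3 rad).
It fails at once if the red button is pressed (value of joint button_red above 0.002 m).
It fails at once if a stand is lifted, shifted by over 20 mm or tipped (height (world z) of any of stand_green, stand_white above 0.008 m or distance of any of stand_green, stand_white from where it was at the start of the episode above 0.02 m or angle between any of stand_green, stand_white's own z axis and vertical above 0.1 rad).
It fails at once if a loose part is moved by over 20 mm, lifted or tipped over (distance of any of label_roll, spare_wheel, foot from where it was at the start of the episode above 0.02 m or height (world z) of any of label_roll, spare_wheel, foot above 0.01 m or angle between any of label_roll, spare_wheel, foot's own z axis and vertical above 0.3 rad).
It also fails if it takes over 45 s, if anything falls off the work surface, if the arm or the gripper's body presses on something with over 40 N, if the wrist force passes 120 N, or if a joint passes its speed limit or range.

## Working session

There is one attempt and no reset: what is moved stays moved. The work goes in short steps, Python scripts to look and compute and a tool call to move; the robot and the scene stay as the last step left them, time stands still between calls to the robot, and variables do not carry over. Pictures are saved under pics/ and viewed, at most 10 in all, crops included, and the job is handed in when it is done.

Besides the shell and the picture viewer there is one more tool, called after ">>>" as name([rows], argument=value, ...), one row to a line, values as JSON. drive_tool: Moves the arm, as the interface text tells. Its arguments: {"type":"object","properties":{"plan":{"type":"array","items":{"type":"object","properties":{"x":{"type":"number"},"y":{"type":"number"},"z":{"type":"number"},"ax":{"type":"number"},"ay":{"type":"number"},"az":{"type":"number"},"hand":{"type":"number"}}}},"grip_force":{"type":"number"}},"required":["plan"]}

```bash
mkdir -p pics; ls
python3 - <<'E'
from rig import monitor, imaging, r
import cv2
for n in ("top","side"):
    cv2.imwrite(f"pics/{n}0.png",cv2.cvtColor(imaging.grab_frame(n),cv2.COLOR_RGB2BGR))
    c=imaging.camera_info(n); print(n,c["mtx"],c["dist"],-c["R"].T@c["t"])
s=monitor.sense();print(s["eef_pos"],s["tcp_rot"],s["clock"],s["opening"])
E
```

```text
pics
top [[402.00209546   0.         283.71730641]
 [  0.         402.00209546 210.90222252]
 [  0.           0.           1.        ]] [0.0404469 0.        0.        0.        0.       ] [ 397.53723391   98.52838745 1249.55706885]
side [[433.18862709   0.         284.34893331]
 [  0.         433.18862709 207.77906281]
 [  0.           0.           1.        ]] [-0.03946787  0.          0.          0.          0.        ] [ 373.96194611 -598.50553564  932.68475668]
[ 277.73984962 -559.42101811  230.61567018] [-3.14030868e+00 -2.29747389e-05  4.60789701e-01] 0.1 0.9986028996626027
```

View pics/top0.png

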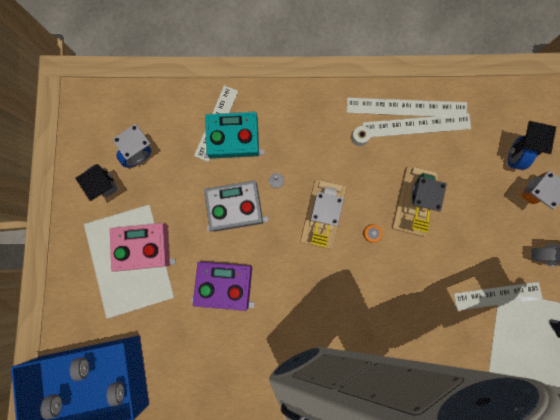

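View pics/side0.png

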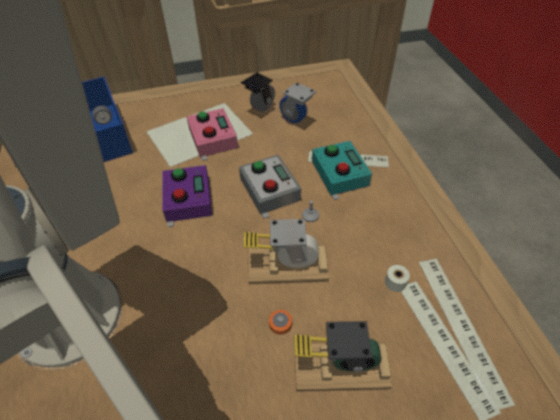

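The top view shows the stands at about (420,203), with a dark plate and green wheel, and (323,215), with a grey plate and white wheel. The boxes are grey (233,206), turquoise (232,135), pink (138,247) and purple (223,286). The grey one fits; its green button is at (219,212) in top and (259,167) in side. Next I'll confirm with an enlarged crop and measure.

```bash
cat > h.py <<'E'
import cv2, numpy as np
from rig import imaging
C={n:imaging.camera_info(n) for n in("top","side")}
def ray(n,p):
    c=C[n]; u=cv2.undistortPoints(np.array([[p]],float),c["mtx"],np.array(c["dist"]))[0,0]
    R=np.array(c["R"]); return -R.T@np.array(c["t"]), R.T@np.array([u[0],u[1],1.])
def plane(n,p,z):
    o,d=ray(n,p); return o+d*(z-o[2])/d[2]
def tri(a,b):
    (o,d),(q,e)=ray("top",a),ray("side",b)
    s=np.linalg.lstsq(np.c_[d,-e],q-o,rcond=None)[0]; A,B=o+s[0]*d,q+s[1]*e
    return (A+B)/2,np.linalg.norm(A-B)
def proj(n,X):
    c=C[n]; return cv2.projectPoints(np.array([X],float),cv2.Rodrigues(np.array(c["R"]))[0],np.array(c["t"],float),c["mtx"],np.array(c["dist"]))[0][0,0]
def blobs(img,lo,hi,roi,amin=15):
    h=cv2.cvtColor(img,cv2.COLOR_RGB2HSV); m=cv2.inRange(h,lo,hi); k=np.zeros_like(m); x0,y0,x1,y1=roi; k[y0:y1,x0:x1]=255
    m=cv2.morphologyEx(m&k,cv2.MORPH_CLOSE,np.ones((5,5)))
    n,l,s,c=cv2.connectedComponentsWithStats(m)
    return [(c[i].round(1),s[i].tolist(),cv2.minAreaRect(np.argwhere(l==i)[:,::-1].astype(np.float32))) for i in range(1,n) if s[i,4]>=amin]
E
python3 - <<'E'
from h import *
T=cv2.cvtColor(cv2.imread("pics/top0.png"),cv2.COLOR_BGR2RGB);S=cv2.cvtColor(cv2.imread("pics/side0.png"),cv2.COLOR_BGR2RGB)
Y=((22,150,120),(35,255,255)); G=((50,120,40),(80,255,255))
for nm,i,rw,rg in(("top",T,(290,160,450,260),(200,178,270,235)),("side",S,(235,225,330,370),(235,150,300,212))):
    for t,col,ro in(("yellow",Y,rw),("green",G,rg)):
        for b in blobs(i,*col,ro): print(nm,t,b)
a=cv2.resize(T[160:255,290:460],None,fx=3,fy=3,interpolation=2);b=cv2.resize(S[210:395,230:400],None,fx=1.54,fy=1.54,interpolation=2)
c=cv2.resize(T[175:235,200:265],None,fx=3.5,fy=3.5,interpolation=2)
o=np.zeros((600,800,3),np.uint8);o[:a.shape[0],:a.shape[1]]=a;o[290:290+b.shape[0],:b.shape[1]]=b;o[300:300+c.shape[0],400:400+c.shape[1]]=c
cv2.imwrite("pics/crop1.png",o[:,:,::-1])
E
```

```text
top yellow (array([420.8, 221.8]), [412, 207, 18, 26, 259], ((421.4269714355469, 219.48313903808594), (16.639604568481445, 22.33604621887207), 12.994617462158203))
top yellow (array([319.8, 237.1]), [311, 222, 19, 26, 248], ((320.3269348144531, 234.3654022216797), (15.689291000366211, 22.945587158203125), 11.309932708740234))
top green (array([218.2, 211.1]), [213, 206, 11, 11, 93], ((218.0, 211.0), (10.0, 10.0), 90.0))
side yellow (array([253.4, 240. ]), [244, 233, 27, 16, 245], ((257.13275146484375, 240.24310302734375), (26.601078033447266, 13.975842475891113), 3.3664605617523193))
side yellow (array([306.2, 345.9]), [295, 335, 33, 22, 428], ((311.0, 345.5), (21.0, 32.0), 90.0))
side green (array([258.2, 165.5]), [254, 162, 10, 8, 58], ((258.5, 165.5), (9.0, 7.0), 0.0))
```

View pics/crop1.png

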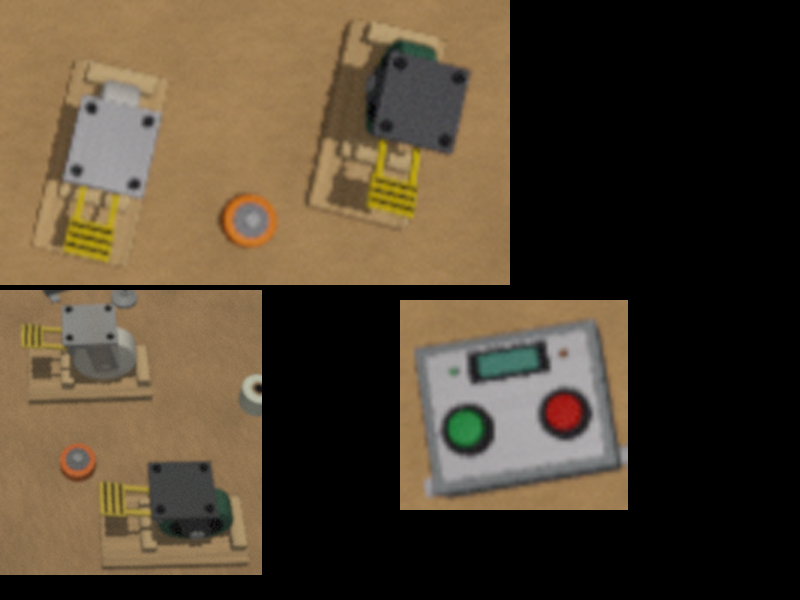

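The crop confirms it: the right stand (dark plate, green wheel) has its tread at top (421,225), and the left one (white wheel) at top (320,240). The box in the lower right is the grey one, with green on its left. Triangulating now.

Run:
```python
from h import *
from rig import monitor
for n,a,b,z in(("green",(421.3,225.3),(303.4,344.4),122),("white",(320,240),(250.8,239.2),122),("button",(218.2,211.1),(258.2,165.5),73)):
    print(n,*tri(a,b),plane("top",a,z).round(1),plane("side",b,z).round(1))
f=lambda x,y:(290+x/3,160+y/3)
for n,near,far in(("green",((389,131),(445,141)),((400,63),(459,77))),("white",((76,171),(134,184)),((91,107),(149,121)))):
    P=[plane("top",f(*q),146) for q in near+far]; d=(P[2]+P[3]-P[0]-P[1])/2; c=sum(P)/4
    print(n,"centre",c.round(1),"yaw",np.arctan2(d[1],d[0]),"pad pred",(c-86*d/np.linalg.norm(d)).round(1))
s=monitor.sense();print(s["eef_pos"],s["tcp_rot"])
```

```text
green [ 499.83691162 -265.48465891  126.4914116 ] 2.6623811774011688 [ 498.9 -266.8  122. ] [ 501.9 -263.7  122. ]
white [457.34905093  14.97188362 123.47021607] 2.1013849690492075 [456.4  14.9 122. ] [458.6  16.1 122. ]
button [542.87035181 311.77156852  69.91382556] 0.7581589389999563 [542.9 311.2  73. ] [541.9 308.5  73. ]
green centre [ 582.4 -288.6  146. ] yaw -0.21846748492701518 pad pred [ 498.5 -269.9  146. ]
white centre [542.   -4.5 146. ] yaw -0.2368972123639121 pad pred [458.4  15.7 146. ]
[ 277.73984962 -559.42101811  230.61567018] [-3.14030868e+00 -2.29747389e-05  4.60789701e-01]
```

>>> drive_tool([
  {"x": 1,"y": -0.5,"z": 0.1,"az": 1,"hand": 0},
  {"x": 2,"y": -1,"z": 0.2,"az": 2,"hand": 0},
  {"x": 3,"y": -1.5,"z": 0.3,"az": 3,"hand": 0},
  {"x": 4,"y": -2,"z": 0.4,"az": 4,"hand": 0},
  {"x": 5,"y": -2.5,"z": 0.5,"az": 5,"hand": 0},
  {"x": 6,"y": -3,"z": 0.6,"az": 6,"hand": 0},
  {"x": 6.55,"y": -3.3,"z": 0.6,"az": 6.5,"hand": 0},
  {"x": 6.55,"y": -3.3,"z": 0.6,"az": 6.5,"hand": 0},
])

```text
invalid input
```

>>> drive_tool([
  {"x": 1.0,"y": -0.5,"z": 0.1,"ax": 0,"ay": 0,"az": 1.0,"hand": 0},
  {"x": 2.0,"y": -1.0,"z": 0.2,"ax": 0,"ay": 0,"az": 2.0,"hand": 0},
  {"x": 3.0,"y": -1.5,"z": 0.3,"ax": 0,"ay": 0,"az": 3.0,"hand": 0},
  {"x": 4.0,"y": -2.0,"z": 0.4,"ax": 0,"ay": 0,"az": 4.0,"hand": 0},
  {"x": 5.0,"y": -2.5,"z": 0.5,"ax": 0,"ay": 0,"az": 5.0,"hand": 0},
  {"x": 6.0,"y": -3.0,"z": 0.6,"ax": 0,"ay": 0,"az": 6.0,"hand": 0},
  {"x": 6.55,"y": -3.3,"z": 0.6,"ax": 0,"ay": 0,"az": 6.5,"hand": 0},
  {"x": 6.55,"y": -3.3,"z": 0.6,"ax": 0,"ay": 0,"az": 6.5,"hand": 0},
], grip_force=20)

```text
clock: 0.9
eef_pos: [499.6, -262.8, 200.8]
tcp_rot: [-3.14, 0.0, -0.219]
contact_force: [-0.6, -1.0, 0.3]
opening: 0.002
grasp_force: 0.0
```

>>> drive_tool([
  {"x": 0,"y": 0,"z": 0.6,"ax": 0,"ay": 0,"az": 0,"hand": 0},
  {"x": 0,"y": 0,"z": 1.1,"ax": 0,"ay": 0,"az": 0,"hand": 0},
  {"x": 0,"y": 0,"z": 1.2,"ax": 0,"ay": 0,"az": 0,"hand": 0},
  {"x": 0,"y": 0,"z": 1.2,"ax": 0,"ay": 0,"az": 0,"hand": 0},
])

```text
clock: 1.3
eef_pos: [497.2, -266.1, 140.6]
tcp_rot: [-3.141, 0.002, -0.22]
contact_force: [-0.2, -0.4, 0.2]
opening: 0.001
grasp_force: 0.0
```

Run:
```python
from h import *
S=imaging.grab_frame("side");T=imaging.grab_frame("top")
a=cv2.resize(S[220:395,220:400],None,fx=3,fy=3,interpolation=2);b=cv2.resize(T[130:260,370:470],None,fx=2.5,fy=2.5,interpolation=2)
o=np.zeros((530,800,3),np.uint8);o[:525,:540]=a;o[:325,545:795]=b;cv2.imwrite("pics/p2.png",o[:,:,::-1])
```

```text
(no output)
```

View pics/p2.png

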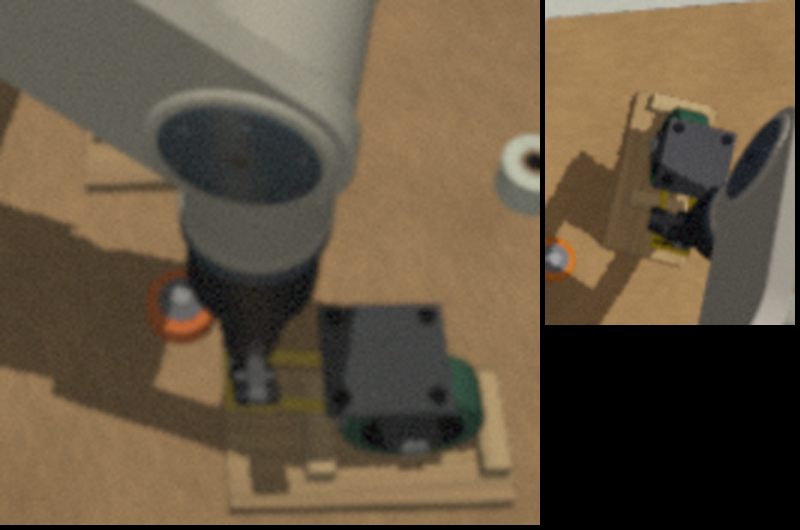

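The shut fingertips are right over the green caster's tread at crop (253,383), clear of the plate edge at about crop x 320. Pressing straight down.

>>> drive_tool([
  {"x": 0,"y": 0,"z": 0.25,"ax": 0,"ay": 0,"az": 0,"hand": 0},
  {"x": 0,"y": 0,"z": 0.4,"ax": 0,"ay": 0,"az": 0,"hand": 0},
  {"x": 0,"y": 0,"z": 0.5,"ax": 0,"ay": 0,"az": 0,"hand": 0},
  {"x": 0,"y": 0,"z": 0.6,"ax": 0,"ay": 0,"az": 0,"hand": 0},
  {"x": 0,"y": 0,"z": 0.7,"ax": 0,"ay": 0,"az": 0,"hand": 0},
  {"x": 0,"y": 0,"z": 0.78,"ax": 0,"ay": 0,"az": 0,"hand": 0},
  {"x": 0,"y": 0,"z": 0.78,"ax": 0,"ay": 0,"az": 0,"hand": 0},
  {"x": 0,"y": 0,"z": 0.78,"ax": 0,"ay": 0,"az": 0,"hand": 0},
])

```text
clock: 2.2
eef_pos: [498.3, -266.5, 102.2]
tcp_rot: [-3.142, -0.001, -0.22]
contact_force: [0.3, 0.5, -0.0]
opening: 0.003
grasp_force: 0.0
```

>>> drive_tool([
  {"x": 0,"y": 0,"z": 0.02,"ax": 0,"ay": 0,"az": 0,"hand": 0},
  {"x": 0,"y": 0,"z": 0.04,"ax": 0,"ay": 0,"az": 0,"hand": 0},
  {"x": 0,"y": 0,"z": 0.04,"ax": 0,"ay": 0,"az": 0,"hand": 0},
])

```text
clock: 2.5
eef_pos: [498.5, -266.6, 101.2]
tcp_rot: [3.141, -0.001, -0.22]
contact_force: [-1.5, 0.3, 9.6]
opening: 0.003
grasp_force: 4.4
```

Run:
```python
from h import *
from rig import monitor
s=monitor.sense();print(s["eef_pos"],s["contact_force"])
S=imaging.grab_frame("side")
cv2.imwrite("pics/p3.png",cv2.resize(S[220:395,220:400],None,fx=3,fy=3,interpolation=2)[:,:,::-1])
```

```text
[ 498.52252882 -266.58828789  101.2208097 ] [-1.49805911  0.3132691   9.57186456]
```

View pics/p3.png

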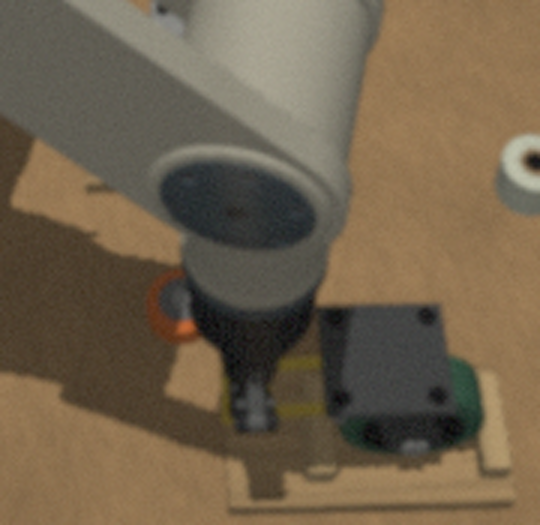

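Run:
```python
from h import *
y=-0.22; ux=np.array([np.cos(y),np.sin(y),0]);uy=np.array([-np.sin(y),np.cos(y),0])
k=lambda p:((p-np.array([220,220]))*3).round().tolist()
o=np.array([582.4,-288.6,0])
for nm,d,z,sl in(("up",85,123,np.tan(.262)),("down",88,101,-np.tan(.118))):
    for a in(-17,17):
        for b in(-22,22): print(nm,a,b,k(proj("side",o-(d-a)*ux+b*uy+np.array([0,0,z-a*sl]))))
for z in(101,):print("tip",k(proj("side",[498.5,-266.6,z])))
```

```text
up -17 -22 [226.0, 414.0]
up -17 22 [221.0, 349.0]
up 17 -22 [278.0, 417.0]
up 17 22 [272.0, 352.0]
down -17 -22 [220.0, 432.0]
down -17 22 [216.0, 367.0]
down 17 -22 [273.0, 427.0]
down 17 22 [267.0, 362.0]
tip [246.0, 392.0]
```

>>> drive_tool([
  {"x": 0,"y": 0,"z": 0.04,"ax": 0,"ay": 0,"az": 0,"hand": 0},
  {"x": 0,"y": 0,"z": 0.04,"ax": 0,"ay": 0,"az": 0,"hand": 0},
])

```text
clock: 2.75
eef_pos: [498.6, -266.6, 100.6]
tcp_rot: [3.141, -0.002, -0.22]
contact_force: [-5.7, 3.8, 25.6]
opening: -0.001
grasp_force: 12.6
```

>>> drive_tool([
  {"x": 0,"y": 0,"z": -0.8,"ax": 0,"ay": 0,"az": 0,"hand": 0},
  {"x": 0,"y": 0,"z": -1.6,"ax": 0,"ay": 0,"az": 0,"hand": 0},
  {"x": -0.3,"y": -0.8,"z": -1.8,"ax": 0,"ay": 0,"az": 0,"hand": 0},
  {"x": -0.7,"y": -1.7,"z": -1.8,"ax": 0,"ay": 0,"az": 0,"hand": 0},
  {"x": -1.0,"y": -2.6,"z": -1.8,"ax": 0,"ay": 0,"az": 0,"hand": 0},
  {"x": -1.4,"y": -3.5,"z": -1.8,"ax": 0,"ay": 0,"az": 0,"hand": 0},
  {"x": -1.7,"y": -4.4,"z": -1.8,"ax": 0,"ay": 0,"az": 0,"hand": 0},
  {"x": -2.04,"y": -5.31,"z": -1.8,"ax": 0,"ay": 0,"az": 0,"hand": 0},
])

```text
clock: 3.55
eef_pos: [456.1, 16.7, 188.6]
tcp_rot: [-3.141, -0.001, -0.22]
contact_force: [1.8, 0.2, 0.5]
opening: -0.001
grasp_force: 0.0
```

>>> drive_tool([
  {"x": 0,"y": 0,"z": 0,"ax": 0,"ay": 0,"az": 0,"hand": 0},
  {"x": 0,"y": 0,"z": 0.5,"ax": 0,"ay": 0,"az": 0,"hand": 0},
  {"x": 0,"y": 0,"z": 0.9,"ax": 0,"ay": 0,"az": 0,"hand": 0},
  {"x": 0,"y": 0,"z": 0.9,"ax": 0,"ay": 0,"az": 0,"hand": 0},
])

```text
clock: 3.95
eef_pos: [454.8, 14.7, 141.4]
tcp_rot: [3.141, 0.003, -0.22]
contact_force: [0.5, -0.1, -0.6]
opening: -0.002
grasp_force: 0.0
```

Run:
```python
from h import *
S=imaging.grab_frame("side")
cv2.imwrite("pics/p4.png",cv2.resize(S[190:395,200:400],None,fx=2.9,fy=2.9,interpolation=2)[:,:,::-1])
```

```text
(no output)
```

View pics/p4.png

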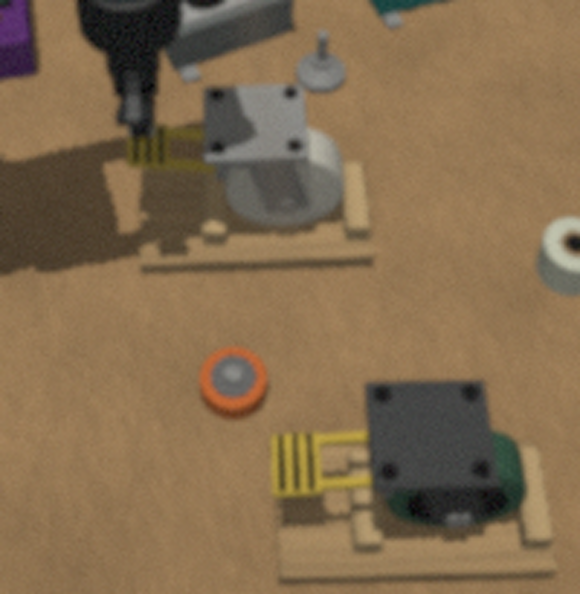

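The green pedal is visibly down: its tread moved from side row 344.4 to 350, as expected. The fingertip is above the white caster's tread, at crop (142,125) over (147,147). Checking the offset.

Run:
```python
from h import *
k=lambda p:((p-np.array([200,190]))*2.9).round().tolist()
for X in([454.8,14.7,141],[454.8,14.7,121],[457.5,15,121]): print(k(proj("side",X)))
T=imaging.grab_frame("top"); S=imaging.grab_frame("side")
for n,i,ro in(("top",T,(290,210,345,260)),("side",S,(235,225,290,260)),("side",S,(285,325,340,370))): print([b[:2] for b in blobs(i,(22,120,60),(35,255,255),ro)])
```

```text
[142.0, 131.0]
[143.0, 146.0]
[146.0, 145.0]
[]
[(array([256.2, 241.7]), [244, 234, 30, 16, 278])]
[(array([306.5, 349.9]), [293, 339, 35, 23, 511])]
```

>>> drive_tool([
  {"x": 0,"y": 0,"z": 0.25,"ax": 0,"ay": 0,"az": 0,"hand": 0},
  {"x": 0,"y": 0,"z": 0.4,"ax": 0,"ay": 0,"az": 0,"hand": 0},
  {"x": 0,"y": 0,"z": 0.5,"ax": 0,"ay": 0,"az": 0,"hand": 0},
  {"x": 0,"y": 0,"z": 0.6,"ax": 0,"ay": 0,"az": 0,"hand": 0},
  {"x": 0,"y": 0,"z": 0.7,"ax": 0,"ay": 0,"az": 0,"hand": 0},
  {"x": 0,"y": 0,"z": 0.78,"ax": 0,"ay": 0,"az": 0,"hand": 0},
  {"x": 0,"y": 0,"z": 0.84,"ax": 0,"ay": 0,"az": 0,"hand": 0},
  {"x": 0,"y": 0,"z": 0.86,"ax": 0,"ay": 0,"az": 0,"hand": 0},
])

```text
clock: 4.9
eef_pos: [456.2, 15.0, 100.7]
tcp_rot: [3.141, 0.0, -0.22]
contact_force: [-8.8, 0.4, 23.8]
opening: -0.002
grasp_force: 12.4
```

>>> drive_tool([
  {"x": 0,"y": 0,"z": 0.02,"ax": 0,"ay": 0,"az": 0,"hand": 0},
  {"x": 0,"y": 0,"z": 0.04,"ax": 0,"ay": 0,"az": 0,"hand": 0},
  {"x": 0,"y": 0,"z": 0.04,"ax": 0,"ay": 0,"az": 0,"hand": 0},
])

```text
clock: 5.2
eef_pos: [456.3, 15.0, 100.1]
tcp_rot: [3.142, -0.0, -0.22]
contact_force: [-13.2, -0.3, 37.0]
opening: -0.003
grasp_force: 19.0
```

>>> drive_tool([
  {"x": 0,"y": 0,"z": -0.8,"ax": 0,"ay": 0,"az": 0,"hand": 0},
  {"x": 0,"y": 0,"z": -1.6,"ax": 0,"ay": 0,"az": 0,"hand": 0},
  {"x": 0,"y": -0.9,"z": -1.8,"ax": 0,"ay": 0,"az": 0,"hand": 0},
  {"x": 0.1,"y": -1.8,"z": -1.8,"ax": 0,"ay": 0,"az": 0,"hand": 0},
  {"x": 0.2,"y": -2.7,"z": -1.8,"ax": 0,"ay": 0,"az": 0,"hand": 0},
  {"x": 0.3,"y": -3.6,"z": -1.8,"ax": 0,"ay": 0,"az": 0,"hand": 0},
  {"x": 0.35,"y": -4.5,"z": -1.8,"ax": 0,"ay": 0,"az": 0,"hand": 0},
  {"x": 0.4,"y": -5.4,"z": -1.8,"ax": 0,"ay": 0,"az": 0,"hand": 0},
])

```text
clock: 6.0
eef_pos: [535.5, 276.2, 188.1]
tcp_rot: [-3.141, -0.001, -0.22]
contact_force: [0.8, 0.0, 0.4]
opening: 0.002
grasp_force: 0.0
```

>>> drive_tool([
  {"x": 0,"y": -0.74,"z": 0,"ax": 0,"ay": 0,"az": 0,"hand": 0},
  {"x": 0,"y": -0.74,"z": 0.8,"ax": 0,"ay": 0,"az": 0,"hand": 0},
  {"x": 0,"y": -0.74,"z": 1.6,"ax": 0,"ay": 0,"az": 0,"hand": 0},
  {"x": 0,"y": -0.74,"z": 1.8,"ax": 0,"ay": 0,"az": 0,"hand": 0},
  {"x": 0,"y": -0.74,"z": 1.8,"ax": 0,"ay": 0,"az": 0,"hand": 0},
])

```text
clock: 6.5
eef_pos: [541.9, 309.6, 96.7]
tcp_rot: [3.139, 0.002, -0.22]
contact_force: [0.1, 0.8, 1.2]
opening: 0.001
grasp_force: 0.0
```

Run:
```python
from h import *
S=imaging.grab_frame("side");T=imaging.grab_frame("top")
o=np.zeros((600,800,3),np.uint8)
a=cv2.resize(S[120:270,220:340],None,fx=3.3,fy=3.3,interpolation=2);b=cv2.resize(T[170:260,190:350],None,fx=2.4,fy=2.4,interpolation=2)
o[:a.shape[0],:a.shape[1]]=a;o[:b.shape[0],405:405+b.shape[1]]=b;cv2.imwrite("pics/p5.png",o[:,:,::-1])
for z in(97,):print(((proj("side",[542.5,310,z])-[220,120])*3.3))
print([b[:2] for b in blobs(S,(22,120,60),(35,255,255),(235,225,290,265))])
```

```text
[125.0231583  128.53610305]
[(array([254.9, 244.6]), [244, 236, 30, 17, 299])]
```

View pics/p5.png

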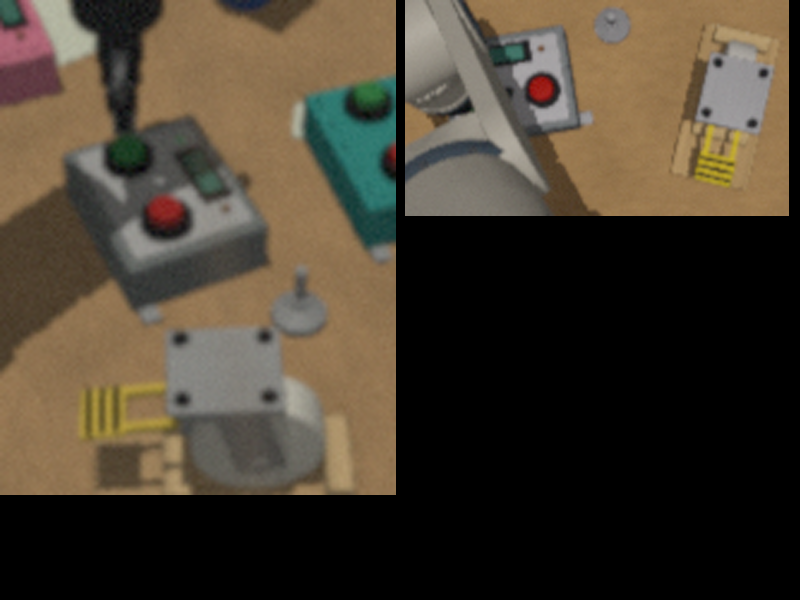

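The white pedal is down (side row 244.6, up from 240). The fingertip is over the green button of the grey box, at crop (125,128) above (127,150). Pressing.

>>> drive_tool([
  {"x": 0,"y": 0,"z": 0.25,"ax": 0,"ay": 0,"az": 0,"hand": 0},
  {"x": 0,"y": 0,"z": 0.42,"ax": 0,"ay": 0,"az": 0,"hand": 0},
  {"x": 0,"y": 0,"z": 0.5,"ax": 0,"ay": 0,"az": 0,"hand": 0},
  {"x": 0,"y": 0,"z": 0.56,"ax": 0,"ay": 0,"az": 0,"hand": 0},
  {"x": 0,"y": 0,"z": 0.6,"ax": 0,"ay": 0,"az": 0,"hand": 0},
  {"x": 0,"y": 0,"z": 0.62,"ax": 0,"ay": 0,"az": 0,"hand": 0},
  {"x": 0,"y": 0,"z": 0.62,"ax": 0,"ay": 0,"az": 0,"hand": 0},
])

```text
clock: 7.3
eef_pos: [543.2, 310.3, 70.6]
tcp_rot: [-3.141, -0.001, -0.22]
contact_force: [-9.0, -5.9, 32.5]
opening: -0.001
grasp_force: 15.8
```

Run:
```python
from h import *
from rig import monitor
S=imaging.grab_frame("side");s=monitor.sense();print(s["eef_pos"],s["contact_force"],s["wrist_torque"])
cv2.imwrite("pics/p6.png",cv2.resize(S[120:220,220:340],None,fx=5,fy=5,interpolation=2)[:,:,::-1])
```

```text
[543.21099928 310.31201135  70.56644272] [-7.84030644 -5.85285675 32.86890895] [-0.99866136  1.50788192 -0.02701817]
```

View pics/p6.png

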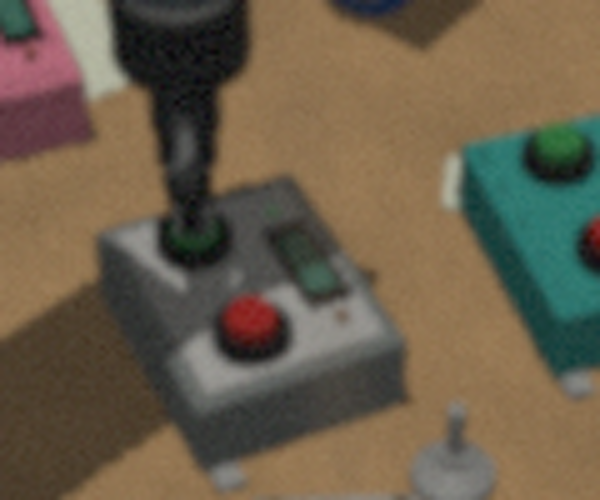

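>>> drive_tool([
  {"x": 0,"y": 0,"z": -0.2,"ax": 0,"ay": 0,"az": 0,"hand": 0},
  {"x": 0,"y": 0,"z": -0.2,"ax": 0,"ay": 0,"az": 0,"hand": 0},
  {"x": 0,"y": 0,"z": -0.2,"ax": 0,"ay": 0,"az": 0,"hand": 0},
])

```text
clock: 7.65
eef_pos: [542.6, 310.2, 77.1]
tcp_rot: [-3.142, 0.0, -0.22]
contact_force: [0.7, 0.1, 0.9]
opening: -0.002
grasp_force: 0.5
```

>>> drive_tool([
  {"x": 0,"y": 0,"z": 0.04,"ax": 0,"ay": 0,"az": 0,"hand": 0},
  {"x": 0,"y": 0,"z": 0.04,"ax": 0,"ay": 0,"az": 0,"hand": 0},
])

```text
clock: 7.85
eef_pos: [542.6, 310.2, 74.6]
tcp_rot: [3.141, 0.0, -0.22]
contact_force: [0.7, 0.7, 2.1]
opening: 0.002
grasp_force: 1.4
```

>>> drive_tool([
  {"x": 0,"y": 0,"z": 0.04,"ax": 0,"ay": 0,"az": 0,"hand": 0},
  {"x": 0,"y": 0,"z": 0.04,"ax": 0,"ay": 0,"az": 0,"hand": 0},
])

```text
clock: 8.05
eef_pos: [542.6, 310.2, 72.9]
tcp_rot: [3.141, 0.0, -0.22]
contact_force: [-0.6, 0.1, 3.7]
opening: -0.002
grasp_force: 1.9
```

>>> drive_tool([
  {"x": 0,"y": 0,"z": 0.04,"ax": 0,"ay": 0,"az": 0,"hand": 0},
  {"x": 0,"y": 0,"z": 0.04,"ax": 0,"ay": 0,"az": 0,"hand": 0},
])

```text
clock: 8.25
eef_pos: [542.7, 310.2, 71.2]
tcp_rot: [3.141, 0.0, -0.22]
contact_force: [-0.7, -0.0, 3.8]
opening: -0.001
grasp_force: 2.4
```

The spring force starts at about 76.5 mm and rises steadily, so the heights here read about 3.5 mm high. The earlier 33 N press was therefore on the stop, fully in. I'll finish this stroke fully and then withdraw.

>>> drive_tool([
  {"x": 0,"y": 0,"z": 0.04,"ax": 0,"ay": 0,"az": 0,"hand": 0},
  {"x": 0,"y": 0,"z": 0.06,"ax": 0,"ay": 0,"az": 0,"hand": 0},
  {"x": 0,"y": 0,"z": 0.06,"ax": 0,"ay": 0,"az": 0,"hand": 0},
])

```text
clock: 8.55
eef_pos: [542.8, 310.3, 70.7]
tcp_rot: [-3.141, -0.0, -0.22]
contact_force: [-8.1, -4.0, 28.5]
opening: -0.001
grasp_force: 13.9
```

>>> drive_tool([
  {"x": 0,"y": 0,"z": -0.5,"ax": 0,"ay": 0,"az": 0,"hand": 0},
  {"x": 0,"y": 0,"z": -1.2,"ax": 0,"ay": 0,"az": 0,"hand": 0},
  {"x": 0,"y": 0,"z": -2.0,"ax": 0,"ay": 0,"az": 0,"hand": 0},
  {"x": -1,"y": 0,"z": -2.6,"ax": 0,"ay": 0,"az": 0,"hand": 0},
  {"x": -2,"y": 0,"z": -2.6,"ax": 0,"ay": 0,"az": 0,"hand": 0},
  {"x": -3,"y": 0,"z": -2.6,"ax": 0,"ay": 0,"az": 0,"hand": 0},
  {"x": -3,"y": 0,"z": -2.6,"ax": 0,"ay": 0,"az": 0,"hand": 0},
  {"x": -3,"y": 0,"z": -2.6,"ax": 0,"ay": 0,"az": 0,"hand": 0},
])

```text
clock: 9.35
eef_pos: [395.0, 343.2, 198.2]
tcp_rot: [3.141, 0.0, -0.218]
contact_force: [1.0, -0.4, -0.2]
opening: 0.004
grasp_force: 0.0
```

Run:
```python
from h import *
S=imaging.grab_frame("side");cv2.imwrite("pics/p7.png",S[:,:,::-1])
```

```text
(no output)
```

View pics/p7.png

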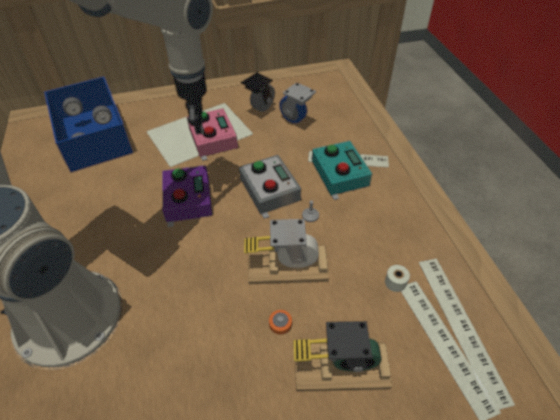

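Both pedals are down (treads at (251,245) and (302,350)), the green button at (259,167) is back out, nothing else has moved and the arm is clear. Handing in.

```bash
python3 -c "
from rig import r
print(r.sign_off())"
```

```text
the job is handed in; nothing more can be done
None
```

I pressed the green-wheeled caster's pedal fully down, then the white-wheeled one's, then pushed the green button all the way in (twice, the second time to confirm it hit its stop) and let it come back out; the job is handed in, but no verdict came back.

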